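Hold a chain tensioner wound to its stop for a reading

ROBOT

A 6-joint arm with a two-finger parallel gripper is mounted at the origin on the work surface. World frame = base frame: x ahead of the robot, y to its left, z up, the work surface at z = 0. Lengths are in m, angles in rad, forces in N, time in s.
With the tool pointing down it reaches from about 0.375 to 0.9 m from the base axis. Payload 3.1 kg.
Tool frame: the origin (TCP) lies midway between the tips of the shut fingers; the grasp point (between the pads) lies 19 mm behind it; x points along the fingers, y is the direction in which the jaws open and shut, and the axes are right-handed (so a half turn about x gives the same grasp; the last joint's range is limited). The gripper opens to 87 mm and grips with 3 to 60 N. Pads are 19 mm wide; open, the fingers measure 117 mm over their backs; the gripper's body (75 mm by 190 mm) begins 51 mm behind the grasp point.
Start: joints at [1.159, 0.527, 1.433, -0, 1.181, -0.178], TCP at [0.145, 0.608, 0.223] pointing down, gripper open.
Joint ranges: [-3.08, 3.08], [-0.75, 2.2], [0.22, 2.44], [-1.43, 4.57], [0, 2.65], [-2.85, 2.85]. Speed limits (rad/s): [2.79, 2.79, 3.14, 3.14, 3.14, 3.14].

INTERFACE

Orientations are given as a unit quaternion [w, x, y, z].
In Python, from bench import robot gives the robot as it stands. The module is installed in compiled form; this text tells all that it offers.
- The arm moves only by the tool jog_arm, never from a script. Its argument "series" is a list of rows, each an object with "dr": the turn, a rotation vector about the tool's x, y, z scaled (see below), a list of three; "travel": the shift along the tool's x, y, z scaled (see below), a list of three; "gripper": the closure, from 0 (fully open) to 1 (shut). In form: [{"dr": [wx, wy, wz], "travel": [tx, ty, tz], "gripper": gripper}, ...]. A call has 1 to 20 rows; each row is the pose to reach, as a shift and turn from the pose commanded when the call began, along the tool's axes at that moment; what a row does not reach only later rows make up. The controller multiplies each number of a shift by 0.5 m and each number of a turn by 45 degrees. A row lasts 1/10 s, in which the tool goes at most 50 mm and 8.59 degrees, less where a joint would pass 70% of its speed; a pose out of reach is approached as far as the arm can. A call with a number of a shift or a turn outside -1 to 1 is refused whole. A call with a gripper value outside its range is refused whole. The fingers move at their own pace and stop on an object; "squeeze" is the grip in N (left out, the last holds). Time passes only in rows, so rows that repeat a pose let the fingers close. It gives the time, the measured TCP pose, the force and the opening at its end, in the units of the state.
- robot.read_state(): the state, without advancing time (a new reading comes with each control period).
- robot.snapshot(name): name is "side" or "top"; returns the picture (480x640x3 uint8, red, green, blue); there is no depth.
- robot.camera_params(name): a dict with "fx", "fy", "cx", "cy" (pixels), "k1" (the pictures are not rectified: a ray, as slopes to the right and down, at radius r is drawn at 1 + k1 r^2 times it, then the intrinsics apply), "world_from_camera" (4x4, takes a point from camera to world coordinates). Camera axes: x right, y down, z forward; pixel columns grow to the right and rows downward; lengths in m; the calibration is good to about 2 mm. A picture is of the moment at which its call begins. camera_params takes no time and is no camera call.
- robot.close_job(): hands the job in, once; it reports no verdict.
The state is a dict: "t": time; "joint_positions": joint angles; "joint_velocities": joint speeds; "effort": joint torques, N m; "tool_pos": TCP position; "ee_rot": TCP orientation; "contact_force": force on the tool from outside, world axes, zero at the start; "moment": the same for the moment, N m; "grip_width": opening from 0.0 (shut) to 1.0 (fully open).
Only numpy, scipy, OpenCV 4.12 (cv2) and the standard library are available. Lean on these libraries where they do the work, as an engineer would, in place of code of your own. Each camera call takes 0.05 s, during which the arm holds its last target. There are 200 camera calls.

TASK

First tilt the readout's flat screen up to 45 degrees so that it can be read, and let go of it so that it stands there by itself. Then swing the arm of the chain tensioner on the black measuring stage round against its spring until it is fully against its stop, and finish while still holding it there with the gripper: do not let it spring back. Leave the block, the ring and the weight on the bench where they are.

Things in the scene. Friction and masses are not known exactly. Their poses are not given: they have to be found in the camera images.
- readout: Readout unit fixed to the bench: white housing 135 (its x) x 200 (its y) x 36 mm high. Origin on its underside, midway across, 75 mm from its -x face and 60 mm from its +x face; z up. A black flat screen lies on top of it. It may stand left or right of the middle, and its yaw varies by up to 0.35 rad.
- screen (a joint): Tilt of the black screen, rad: 0 flat on the housing, 0.785 at 45 degrees, 1.5 at most; starts at 0 to 0.3. Stiff hinge: it stays where it is left and takes about 4 to 6 N at the bar to raise. Screen 130 mm deep, 200 mm wide, 14 mm thick; the hinge is along its near edge (readout's -x side), its far edge (+x side) goes up.
- screen_hinge (a point): Middle of the screen's hinge line, 70 mm to the -x side of the readout's origin and 42 mm above the bench; the hinge line runs along the readout's y.
- screen_bar (a point): Middle of the screen's steel carrying bar: round, 10 mm thick, 110 mm long, parallel to the hinge line and 175 mm from it (2 mm above the hinge's height when flat: 44 mm above the bench). It stands 45 mm beyond the screen's far edge on a rod at each end, and moves with the screen. Pinch it from above, fingers closing across it; it turns between the fingers as the screen tilts.
- stage: Black glass-topped stage fixed to the bench, 200 (its x) x 180 (its y) x 16 mm high; origin: centre of its underside, z up. On it, the tensioner: aluminium hanger (top 64 mm above the bench) and dark pivot body at the -x side; steel arm pointing to +x, swinging level between two pins (10 mm thick, 58 mm from the pivot, tops at 54 mm). Left or right of the middle, yaw within 0.4 rad.
- pivot (a point): Top of the upright axis on which the tensioner arm turns: 50 mm to the -x side of the stage's centre and 71 mm above the bench; here the arm's dark hub, 36 mm across, ends about 12 mm lower.
- cage_pivot (a joint): Turn of the tensioner arm, rad, anticlockwise from above: 0 on the rest pin, where its spring holds it; 1.1 (63 degrees) fully wound against the stop pin. At 0 the arm points 0.55 rad clockwise of the stage's +x axis, at 1.1 it points 0.55 rad anticlockwise. The spring pushes back at the roller with 2.6 N at rest, 7 N at the stop, and swings the arm back when let go.
- cage_arm: The tensioner arm: steel strip 95 mm long from the pivot axis to the roller axis, 18 mm wide, 8 mm thick, its underside 45 mm above the bench. Origin on the pivot axis at its underside, x along the arm towards the roller, z up.
- roller (a point): Centre of the upright grey roller at the arm's free end: 28 mm across, 34 mm high, from 54 to 88 mm above the bench, the centre at 71 mm; 95 mm from the pivot axis. It does not spin on the arm. It can be gripped from above or pushed from the side.
- bearing_block: Bystander: loose aluminium block with a round hole, 55 x 42 x 22 mm, origin at the centre of its underside.
- ring_gauge: Bystander: loose steel ring, 48 mm across, 18 mm high, origin at the centre of its underside.
- weight: Bystander: loose brass weight with a small head, 32 mm across, 48 mm high, origin at the centre of its underside.

How it is judged:
On the way, in this order (a step that is already met when the one before it is completed fails the run):
1. the screen stands by itself at 45 degrees, within 8 degrees, not touched by the gripper (value of joint screen between 0.645 and 0.925 rad and contact force between each of the fingers, the arm and readout below 0.1 N), for 0.3 s.
2. the tensioner arm is wound against its stop, within 4 degrees (value of joint cage_pivot above 1.03 rad and contact force between the fingers and cage_arm above 1.5 N), for 0.3 s.
At the end, for the whole second after the job is handed in: Tensioner arm within 4 degrees of its stop (above 1.03 rad), the fingers pressing on it with over 1.5 N; screen untouched at 45 degrees within 8 (0.645 to 0.925 rad); block, ring and weight within 30 mm of where they began; all through the last second (all of step 2 and value of joint screen between 0.645 and 0.925 rad and contact force between the fingers and readout below 0.1 N and distance of each of bearing_block, ring_gauge, weight from where it was at the start of the episode below 0.03 m); the arm keeps its last pose, push and grip.
It fails at once if the block is pushed more than 30 mm away or knocked over (distance of bearing_block from where it was at the start of the episode above 0.03 m or angle between bearing_block's own z axis and vertical above 0.5 rad).
It fails at once if the ring is pushed more than 30 mm away or knocked over (distance of ring_gauge from where it was at the start of the episode above 0.03 m or angle between ring_gauge's own z axis and vertical above 0.5 rad).
It fails at once if the weight is pushed more than 30 mm away or knocked over (distance of weight from where it was at the start of the episode above 0.03 m or angle between weight's own z axis and vertical above 0.5 rad).
It also fails if it takes over 54 s, if anything falls off the work surface, if the arm or the gripper's body presses on something with over 40 N, if the wrist force passes 120 N, or if a joint passes its speed limit or range.

## Working session

There is one attempt and no reset: what is moved stays moved. The work goes in short steps, Python scripts to look and compute and a tool call to move; the robot and the scene stay as the last step left them, time stands still between calls to the robot, and variables do not carry over. Pictures are saved under pics/ and viewed, about 8 in all and at most 12, crops included, and the job is handed in when it is done.

Besides the shell and the picture viewer there is one more tool, called after "Request:" as a command line: name --argument value ..., lists and objects as JSON in quotes. jog_arm: Moves the arm, as the interface text tells. Its arguments: {"type":"object","properties":{"series":{"type":"array","items":{"type":"object","properties":{"dr":{"type":"array","items":{"type":"number"}},"travel":{"type":"array","items":{"type":"number"}},"gripper":{"type":"number"}}}},"squeeze":{"type":"number"}},"required":["series"]}

```bash
mkdir -p pics; python3 - <<'E'
from bench import robot
import cv2
s=robot.read_state();print(s)
for n in("top","side"):
    cv2.imwrite(f"pics/{n}0.png",robot.snapshot(n)[:,:,::-1]);print(n,robot.camera_params(n))
E
```

```text
{'t': 0.0, 'joint_positions': array([ 1.15847463e+00,  5.28472863e-01,  1.43392702e+00,  3.27427205e-06,
        1.18138848e+00, -1.78497563e-01]), 'joint_velocities': array([ 0.00104714, -0.00037063,  0.00045915,  0.00059168,  0.00101555,
        0.00083733]), 'effort': array([ 9.29249436e-04, -4.40049040e+01, -1.76594031e+01,  6.31389976e-02,
        5.81786467e-02, -1.94205504e-04]), 'tool_pos': array([0.1444775 , 0.60730571, 0.22155967]), 'ee_rot': array([ 0.70205226,  0.08173914,  0.70250632, -0.08322387]), 'contact_force': array([0.45549288, 0.05871912, 0.99436699]), 'moment': array([-0.00254891, -0.0023744 , -0.03375359]), 'grip_width': 0.9986061756423911}
top {'fx': 504.95828249081933, 'fy': 504.95828249081933, 'cx': 316.6710944091784, 'cy': 240.52999979931914, 'k1': 0.031928877163870356, 'world_from_camera': array([[-0.0232764 , -0.98651602,  0.16200111,  0.39077902],
       [-0.99918891,  0.02828249,  0.02866405, -0.01883713],
       [-0.03285934, -0.16120252, -0.98637417,  1.03813536],
       [ 0.        ,  0.        ,  0.        ,  1.        ]])}
side {'fx': 540.2663633525078, 'fy': 540.2663633525078, 'cx': 310.0165085986255, 'cy': 240.64003036059154, 'k1': -0.14682327730829076, 'world_from_camera': array([[ 0.87776132, -0.24854474,  0.40958586,  0.19372035],
       [-0.47904063, -0.4685579 ,  0.74227594, -0.6553987 ],
       [ 0.00742591, -0.84774938, -0.53034503,  0.52677153],
       [ 0.        ,  0.        ,  0.        ,  1.        ]])}
```

View pics/top0.png

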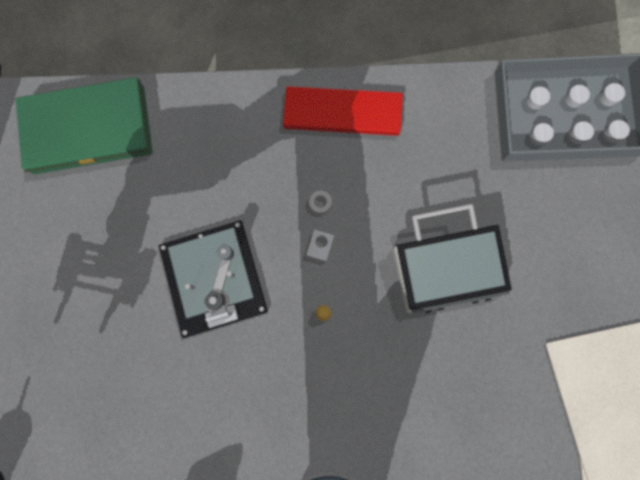

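View pics/side0.png

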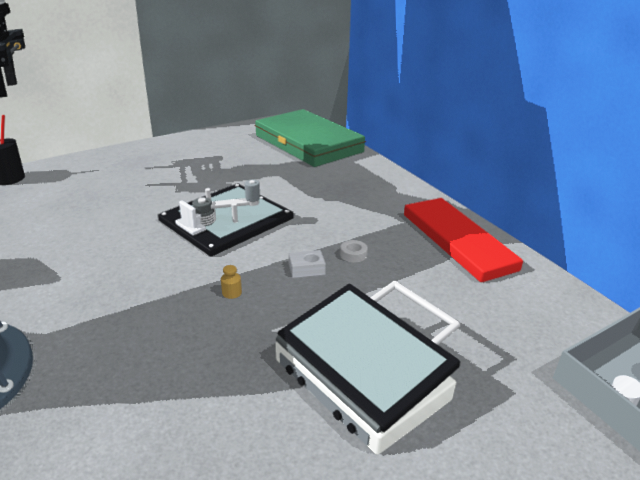

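The top view shows the stage on the left (pivot about (214,300), roller (225,253)) and the readout on the right (bar from (415,217) to (474,207)). The three bystanders sit between them at column ~320. I'll zoom in for a precise fit.

```bash
python3 - <<'E'
import cv2,numpy as np
t=cv2.imread("pics/top0.png");s=cv2.imread("pics/side0.png")
def crop(im,x,y,w,h,W,H,st):
    c=cv2.resize(im[y:y+h,x:x+w],(W,H),interpolation=cv2.INTER_CUBIC)
    k=W/w
    for u in range((x//st+1)*st,x+w,st):
        cv2.line(c,(int((u-x+.5)*k),0),(int((u-x+.5)*k),8),(0,0,255),1);cv2.putText(c,str(u),(int((u-x)*k)-10,20),0,.4,(0,0,255),1)
    for v in range((y//st+1)*st,y+h,st):
        cv2.line(c,(0,int((v-y+.5)*k)),(8,int((v-y+.5)*k)),(0,0,255),1);cv2.putText(c,str(v),(10,int((v-y+.5)*k)+4),0,.4,(0,0,255),1)
    return c
cv2.imwrite("pics/r.png",np.hstack([crop(t,390,195,130,130,390,390,20),crop(s,265,270,205,195,410,390,20)]))
cv2.imwrite("pics/s.png",np.hstack([crop(t,150,210,130,135,390,405,20),crop(s,150,170,150,90,400,240,20) if 0 else cv2.copyMakeBorder(crop(s,150,170,150,90,400,240,20),0,165,0,0,cv2.BORDER_CONSTANT)]))
E
```

```text
(no output)
```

View pics/r.png

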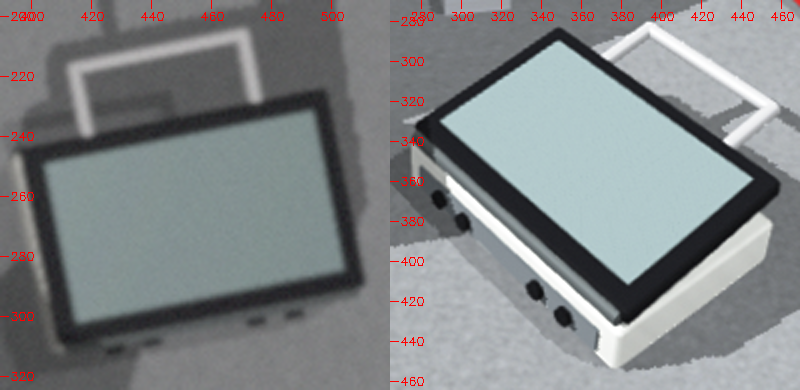

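View pics/s.png

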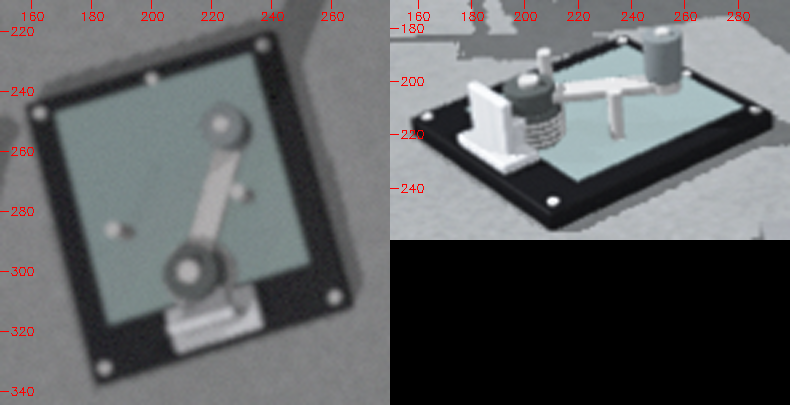

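```bash
cat > h.py <<'E'
from bench import robot
import numpy as np
from scipy.optimize import least_squares
from scipy.spatial.transform import Rotation as R
C={n:robot.camera_params(n) for n in("top","side")}
def proj(n,P):
    c=C[n];T=np.linalg.inv(c["world_from_camera"]);p=np.atleast_2d(P)@T[:3,:3].T+T[:3,3]
    s=p[:,:2]/p[:,2:];s=s*(1+c["k1"]*(s**2).sum(1,keepdims=True))
    return s*[c["fx"],c["fy"]]+[c["cx"],c["cy"]]
def place(q,P): return np.asarray(P)@R.from_euler("z",q[2]).as_matrix().T+[q[0],q[1],0]
def scr(t,P): # screen-frame points -> readout frame
    return np.asarray(P)@R.from_euler("y",-t).as_matrix().T+[-.07,0,.042]
def fit(f,obs,x0):
    r=least_squares(lambda q:np.concatenate([(proj(n,f(q)[k])-o).ravel() for n,k,o in obs]),x0,loss="soft_l1",f_scale=1.5)
    for n,k,o in obs: print(n,k,(proj(n,f(r.x)[k])[0]-o).round(1))
    print("fit",r.x.round(4));return r.x
E
python3 - <<'E'
from h import *
def fr(q):
    t,zt=q[3],q[4]
    S=scr(t,[[.175,.055,.002],[.175,-.055,.002],[.13,.1,zt],[.13,-.1,zt],[0,-.1,zt],[0,.1,zt]])
    H=[[-.075,-.1,0],[.06,-.1,0]]
    P=place(q,np.vstack([S,H]));return dict(zip("bl br fl fr nr nl hn hf".split(),P))
ob=[("top","bl",(414.7,217.4)),("top","br",(471,206.4)),("top","fl",(397,244.7)),("top","fr",(498,225)),("top","nr",(510.3,289.7)),("top","nl",(410.3,310.7)),
("side","bl",(395,284)),("side","br",(457,323.3)),("side","fl",(349,284)),("side","nl",(280,332)),("side","nr",(378.5,428)),("side","fr",(458,361)),("side","hn",(374.7,453.2)),("side","hf",(454.7,399))]
q=fit(fr,ob,[.4,-.3,.1,.2,.008]);P=fr(q);print("bar",P["bl"],P["br"],"hinge",place(q,[[-.07,0,.042]]))
def fs(q):
    a=-.55;
    L=[[.1,.09,.016],[.1,-.09,.016],[-.1,-.09,.016],[-.1,.09,.016],[-.05,0,.071],[-.05+.095*np.cos(a),.095*np.sin(a),.088]]
    return dict(zip("a b c d p r".split(),place(q,L)))
ob=[("top","a",(158.7,245.2)),("top","b",(240.3,219.5)),("top","c",(267.3,310.2)),("top","d",(182,337.8)),("top","p",(212.3,299.5)),("top","r",(223,251.2)),
("side","d",(158,215)),("side","a",(237,183.5)),("side","b",(293,212)),("side","c",(210.5,251.5)),("side","r",(252.5,182)),("side","p",(202,199))]
q=fit(fs,ob,[.4,.2,.1]);print({k:v.round(4) for k,v in fs(q).items()})
for a in np.linspace(-.55,.65,7):print(round(a,2),place(q,[[-.05+.095*np.cos(a),.095*np.sin(a),.088]]).round(4))
# bystanders
for n,uv,z in(("weight",(323.5,312),.045),("block",(320,246),.022),("ring",(320,202),.018)):
    print(n,least_squares(lambda p:(proj("top",[p[0],p[1],z])[0]-uv),[.4,0]).x)
E
```

```text
top bl [-0.6 -1.6]
top br [-0.6 -1.3]
top fl [-1.2 -1.6]
top fr [ 0.5 -1.3]
top nr [0.4 0.4]
top nl [-2.1 -1.4]
side bl [-0.7 -0.5]
side br [-1.7  0.7]
side fl [-0.  -1.6]
side nl [-4.8  0.1]
side nr [2.2 1. ]
side fr [1.7 0.5]
side hn [-0.2  4.2]
side hf [-3.  2.]
fit [ 0.5002 -0.2508  0.1615  0.1871  0.0063]
bar [ 0.59163048 -0.18021308  0.07651   ] [ 0.60932308 -0.28878091  0.07651   ] hinge [[ 0.43113542 -0.26209346  0.042     ]]
top a [-1.3 -1.1]
top b [ 0.6 -1.7]
top c [1.2 0.3]
top d [0.4 0.3]
top p [ 0.1 -0.4]
top r [ 0.9 -1.1]
side d [-2.  -0.3]
side a [-0.5 -0.6]
side b [ 0.8 -0.1]
side c [-0.4 -0.6]
side r [-1.   0.9]
side p [-1.2 -2.7]
fit [0.4898 0.2255 0.2834]
{'a': array([0.5606, 0.3399, 0.016 ]), 'b': array([0.611 , 0.1671, 0.016 ]), 'c': array([0.419 , 0.1112, 0.016 ]), 'd': array([0.3686, 0.284 , 0.016 ]), 'p': array([0.4418, 0.2116, 0.071 ]), 'r': array([0.5334, 0.1865, 0.088 ])}
-0.55 [[0.5334 0.1865 0.088 ]]
-0.35 [[0.5366 0.2052 0.088 ]]
-0.15 [[0.5359 0.2242 0.088 ]]
0.05 [[0.5316 0.2426 0.088 ]]
0.25 [[0.5236 0.2599 0.088 ]]
0.45 [[0.5124 0.2752 0.088 ]]
0.65 [[0.4983 0.2879 0.088 ]]
weight [4.12565910e-01 1.04797773e-05]
block [0.54619184 0.0041758 ]
ring [0.63904353 0.00202072]
```

```bash
cat >> h.py <<'E'
def down(yaw): # tool x down, tool y horizontal at world angle yaw
    y=np.array([np.cos(yaw),np.sin(yaw),0]);x=np.array([0,0,-1.]);return R.from_matrix(np.c_[x,y,np.cross(x,y)])
def cur():
    s=robot.read_state();w,x,y,z=s["ee_rot"];r=R.from_quat([x,y,z,w]);return s,np.array(s["tool_pos"]),r
def go(p,rot):
    s,p0,r0=cur();print("travel",(r0.inv().apply(np.array(p)-p0)/.5).round(3),"dr",((r0.inv()*rot).as_rotvec()/(np.pi/4)).round(3))
def rep():
    s,p,r=cur();y=r.as_matrix()[:,1];print("t",round(s["t"],2),"p",p.round(4),"xaxis",r.as_matrix()[:,0].round(3),"y yaw",np.arctan2(y[1],y[0]).round(4),"j",s["joint_positions"].round(2),"f",s["contact_force"].round(2),"w",round(s["grip_width"],3))
YR=.1615;YS=.2834
HG=np.array([.4311,-.2621,.042]);PV=np.array([.4418,.2116,0])
def bar(t): return HG+.175*np.array([np.cos(t+.0114)*np.cos(YR),np.cos(t+.0114)*np.sin(YR),np.sin(t+.0114)])
E
python3 - <<'E'
from h import *
rep();p=bar(.187);p[2]=.2
for w in(YR,YR+np.pi): go(p,down(w));go([.45,.2,.22],down(w))
E
```

```text
t 0.1 p [0.1445 0.6074 0.2217] xaxis [-0.001 -0.002 -1.   ] y yaw 1.337 j [ 1.16  0.53  1.43 -0.    1.18 -0.18] f [-1.05  0.94  0.39] w 0.998
travel [ 0.046 -1.427  1.277] dr [1.497e+00 1.000e-03 2.000e-03]
travel [ 0.004 -0.651  0.783] dr [1.497e+00 1.000e-03 2.000e-03]
travel [ 0.046 -1.427  1.277] dr [-2.503e+00 -3.000e-03  1.000e-03]
travel [ 0.004 -0.651  0.783] dr [-2.503e+00 -3.000e-03  1.000e-03]
```

Request:
jog_arm --series '[{"travel": [0, -0.65, 0.78], "dr": [0.9, 0, 0], "gripper": 0.6}, {"travel": [0, -0.65, 0.78], "dr": [0.9, 0, 0], "gripper": 0.6}, {"travel": [0, -0.65, 0.78], "dr": [0.9, 0, 0], "gripper": 0.6}, {"travel": [0, -0.65, 0.78], "dr": [0.9, 0, 0], "gripper": 0.6}, {"travel": [0, -0.65, 0.78], "dr": [0.9, 0, 0], "gripper": 0.6}, {"travel": [0, -0.65, 0.78], "dr": [0.9, 0, 0], "gripper": 0.6}, {"travel": [0, -0.65, 0.78], "dr": [0.9, 0, 0], "gripper": 0.6}, {"travel": [0, -0.65, 0.78], "dr": [0.9, 0, 0], "gripper": 0.6}, {"travel": [0, -0.65, 0.78], "dr": [0.9, 0, 0], "gripper": 0.6}, {"travel": [0, -0.65, 0.78], "dr": [0.9, 0, 0], "gripper": 0.6}, {"travel": [0, -0.65, 0.78], "dr": [0.9, 0, 0], "gripper": 0.6}, {"travel": [0, -0.65, 0.78], "dr": [0.9, 0, 0], "gripper": 0.6}]' --squeeze 25

```text
t: 1.3
tool_pos: [0.4496, 0.2001, 0.2222]
ee_rot: [0.629, 0.322, 0.63, -0.322]
contact_force: [-0.6, 0.3, -0.4]
grip_width: 0.402
```

```bash
python3 - <<'E'
from h import *
rep();p=bar(.187);p[2]=.18
go(p,down(YR))
E
```

```text
t 1.3 p [0.4496 0.2001 0.2222] xaxis [-0.001  0.    -1.   ] y yaw 0.6262 j [ 0.19  0.35  1.76  0.    1.03 -0.44] f [-0.55  0.34 -0.42] w 0.402
travel [ 0.084 -0.265  0.881] dr [ 0.592 -0.     0.001]
```

Request:
jog_arm --series '[{"travel": [0.084, -0.265, 0.881], "dr": [0.592, 0, 0], "gripper": 0.6}, {"travel": [0.084, -0.265, 0.881], "dr": [0.592, 0, 0], "gripper": 0.6}, {"travel": [0.084, -0.265, 0.881], "dr": [0.592, 0, 0], "gripper": 0.6}, {"travel": [0.084, -0.265, 0.881], "dr": [0.592, 0, 0], "gripper": 0.6}, {"travel": [0.084, -0.265, 0.881], "dr": [0.592, 0, 0], "gripper": 0.6}, {"travel": [0.084, -0.265, 0.881], "dr": [0.592, 0, 0], "gripper": 0.6}, {"travel": [0.084, -0.265, 0.881], "dr": [0.592, 0, 0], "gripper": 0.6}, {"travel": [0.084, -0.265, 0.881], "dr": [0.592, 0, 0], "gripper": 0.6}, {"travel": [0.084, -0.265, 0.881], "dr": [0.592, 0, 0], "gripper": 0.6}, {"travel": [0.084, -0.265, 0.881], "dr": [0.592, 0, 0], "gripper": 0.6}, {"travel": [0.084, -0.265, 0.881], "dr": [0.592, 0, 0], "gripper": 0.6}, {"travel": [0.084, -0.265, 0.881], "dr": [0.592, 0, 0], "gripper": 0.6}]'

```text
t: 2.5
tool_pos: [0.6006, -0.2296, 0.18]
ee_rot: [0.539, 0.457, 0.541, -0.456]
contact_force: [-0.3, -0.5, 0.2]
grip_width: 0.4
```

```bash
python3 - <<'E'
from h import *
import cv2
rep();p=bar(.187);p[2]-=.019;print(p)
go(p,down(YR))
s=robot.snapshot("side")[:,:,::-1];cv2.imwrite("pics/side1.png",cv2.resize(s[140:440,270:570],(600,600)))
E
```

```text
t 2.5 p [ 0.6006 -0.2296  0.18  ] xaxis [-0.002  0.002 -1.   ] y yaw 0.1669 j [-0.54  0.6   1.42  0.    1.12 -0.71] f [-0.29 -0.49  0.15] w 0.4
[ 0.60043449 -0.23451221  0.05749267]
travel [ 0.245 -0.002  0.01 ] dr [ 0.007 -0.003  0.002]
```

View pics/side1.png

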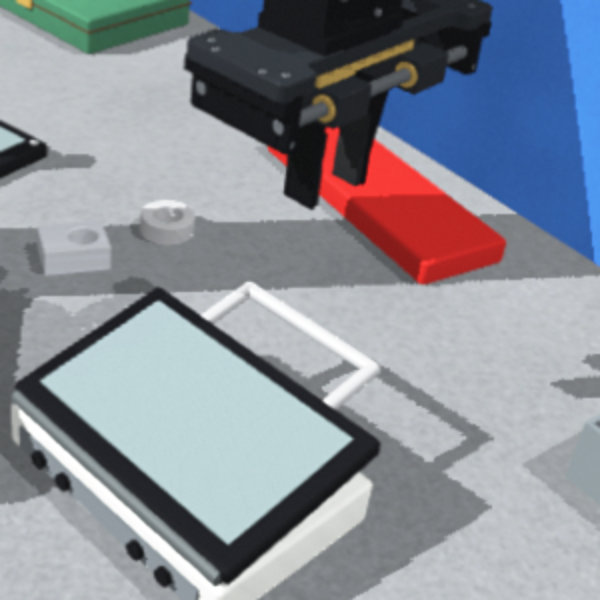

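The gripper is over the bar (its middle near (315,325) in the crop) and turned across it, with the jaws partly closed. I'll descend and pinch.

Request:
jog_arm --series '[{"travel": [0.08, -0.002, 0.01], "dr": [0.007, -0.003, 0.002], "gripper": 0.6}, {"travel": [0.14, -0.002, 0.01], "dr": [0.007, -0.003, 0.002], "gripper": 0.6}, {"travel": [0.2, -0.002, 0.01], "dr": [0.007, -0.003, 0.002], "gripper": 0.6}, {"travel": [0.23, -0.002, 0.01], "dr": [0.007, -0.003, 0.002], "gripper": 0.6}, {"travel": [0.245, -0.002, 0.01], "dr": [0.007, -0.003, 0.002], "gripper": 0.6}, {"travel": [0.245, -0.002, 0.01], "dr": [0.007, -0.003, 0.002], "gripper": 0.6}, {"travel": [0.245, -0.002, 0.01], "dr": [0.007, -0.003, 0.002], "gripper": 0.6}]'

```text
t: 3.25
tool_pos: [0.6021, -0.2376, 0.0594]
ee_rot: [0.54, 0.458, 0.537, -0.458]
contact_force: [0.2, -0.6, 0.1]
grip_width: 0.398
```

Request:
jog_arm --series '[{"travel": [0, 0, 0], "dr": [0, 0, 0], "gripper": 0.75}, {"travel": [0, 0, 0], "dr": [0, 0, 0], "gripper": 0.85}, {"travel": [0, 0, 0], "dr": [0, 0, 0], "gripper": 1}, {"travel": [0, 0, 0], "dr": [0, 0, 0], "gripper": 1}, {"travel": [0, 0, 0], "dr": [0, 0, 0], "gripper": 1}, {"travel": [0, 0, 0], "dr": [0, 0, 0], "gripper": 1}]'

```text
t: 3.85
tool_pos: [0.6008, -0.2379, 0.0583]
ee_rot: [0.539, 0.458, 0.538, -0.459]
contact_force: [-2.8, -1.0, 2.6]
grip_width: 0.105
```

```bash
python3 - <<'E'
from h import *
rep()
s,p0,r0=cur();b0=bar(.187)
for t in np.linspace(.187,.8,11)[1:]: print(round(t,3),(r0.inv().apply(bar(t)-b0)/.5).round(3))
E
```

```text
t 3.85 p [ 0.6008 -0.2379  0.0583] xaxis [ 0.001 -0.002 -1.   ] y yaw 0.16 j [-0.55  0.76  1.5  -0.    0.88 -0.71] f [-2.82 -1.01  2.64] w 0.105
0.248 [-0.021 -0.005  0.   ]
0.31 [-0.041 -0.011  0.   ]
0.371 [-0.062 -0.018  0.   ]
0.432 [-0.081 -0.027  0.   ]
0.494 [-0.1   -0.037  0.   ]
0.555 [-0.119 -0.048  0.   ]
0.616 [-0.137 -0.06   0.   ]
0.677 [-0.154 -0.073  0.001]
0.739 [-0.17  -0.087  0.001]
0.8 [-0.185 -0.102  0.001]
```

Request:
jog_arm --series '[{"travel": [-0.01, -0.002, 0], "dr": [0, 0, 0], "gripper": 1}, {"travel": [-0.021, -0.005, 0], "dr": [0, 0, 0], "gripper": 1}, {"travel": [-0.031, -0.008, 0], "dr": [0, 0, 0], "gripper": 1}, {"travel": [-0.041, -0.011, 0], "dr": [0, 0, 0], "gripper": 1}, {"travel": [-0.052, -0.014, 0], "dr": [0, 0, 0], "gripper": 1}, {"travel": [-0.062, -0.018, 0], "dr": [0, 0, 0], "gripper": 1}, {"travel": [-0.072, -0.022, 0], "dr": [0, 0, 0], "gripper": 1}, {"travel": [-0.081, -0.027, 0], "dr": [0, 0, 0], "gripper": 1}, {"travel": [-0.091, -0.032, 0], "dr": [0, 0, 0], "gripper": 1}, {"travel": [-0.1, -0.037, 0], "dr": [0, 0, 0], "gripper": 1}, {"travel": [-0.11, -0.042, 0], "dr": [0, 0, 0], "gripper": 1}, {"travel": [-0.119, -0.048, 0], "dr": [0, 0, 0], "gripper": 1}, {"travel": [-0.128, -0.054, 0], "dr": [0, 0, 0], "gripper": 1}, {"travel": [-0.137, -0.06, 0], "dr": [0, 0, 0], "gripper": 1}, {"travel": [-0.146, -0.066, 0], "dr": [0, 0, 0], "gripper": 1}, {"travel": [-0.154, -0.073, 0], "dr": [0, 0, 0], "gripper": 1}, {"travel": [-0.162, -0.08, 0], "dr": [0, 0, 0], "gripper": 1}, {"travel": [-0.17, -0.087, 0], "dr": [0, 0, 0], "gripper": 1}, {"travel": [-0.182, -0.098, 0], "dr": [0, 0, 0], "gripper": 1}, {"travel": [-0.182, -0.098, 0], "dr": [0, 0, 0], "gripper": 1}]'

```text
t: 5.85
tool_pos: [0.5542, -0.246, 0.1514]
ee_rot: [0.541, 0.459, 0.535, -0.458]
contact_force: [4.2, -1.3, 5.0]
grip_width: 0.106
```

```bash
python3 - <<'E'
from h import *
import cv2
rep();print(bar(.785)-[0,0,.019])
s,p,r=cur();d=(p+[0,0,.019])-HG;print("tilt by TCP",np.arctan2(d[2],d[0]*np.cos(YR)+d[1]*np.sin(YR))-.0114)
s=robot.snapshot("side")[:,:,::-1];cv2.imwrite("pics/side2.png",cv2.resize(s[120:460,240:560],(640,680))[:600])
E
```

```text
t 5.85 p [ 0.5542 -0.246   0.1514] xaxis [ 0.007 -0.004 -1.   ] y yaw 0.1593 j [-0.6   0.59  1.55  0.    0.99 -0.76] f [ 4.19 -1.25  4.96] w 0.106
[ 0.55188238 -0.24242227  0.14809758]
tilt by TCP 0.7913368607077965
```

View pics/side2.png

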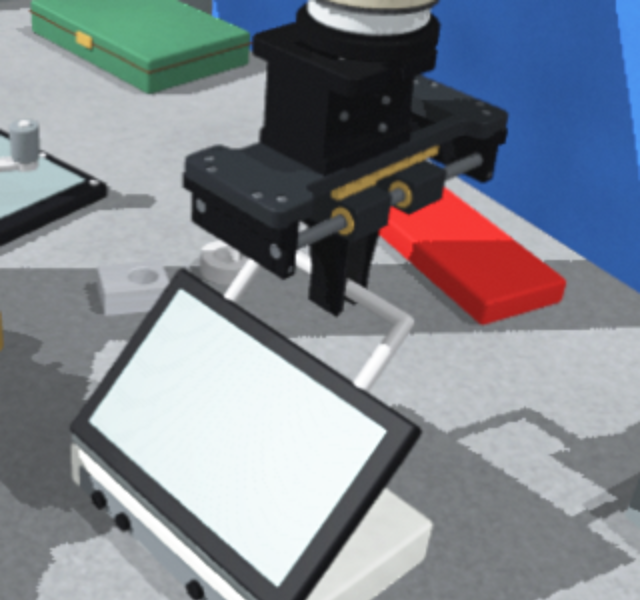

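The screen has risen to about 45° with the fingers on the bar. Release, then lift straight up.

Request:
jog_arm --series '[{"travel": [0, 0, 0], "dr": [0, 0, 0], "gripper": 0.65}, {"travel": [0, 0, 0], "dr": [0, 0, 0], "gripper": 0.65}, {"travel": [0, 0, 0], "dr": [0, 0, 0], "gripper": 0.65}, {"travel": [0, 0, 0], "dr": [0, 0, 0], "gripper": 0.65}, {"travel": [-0.03, 0, 0], "dr": [0, 0, 0], "gripper": 0.65}, {"travel": [-0.08, 0, 0], "dr": [0, 0, 0], "gripper": 0.65}, {"travel": [-0.14, 0, 0], "dr": [0, 0, 0], "gripper": 0.65}, {"travel": [-0.2, 0, 0], "dr": [0, 0, 0], "gripper": 0.65}, {"travel": [-0.2, 0, 0], "dr": [0, 0, 0], "gripper": 0.65}, {"travel": [-0.2, 0, 0], "dr": [0, 0, 0], "gripper": 0.65}, {"travel": [-0.2, 0, 0], "dr": [0, 0, 0], "gripper": 0.65}, {"travel": [-0.2, 0, 0], "dr": [0, 0, 0], "gripper": 0.65}]'

```text
t: 7.1
tool_pos: [0.5514, -0.2443, 0.2472]
ee_rot: [0.538, 0.458, 0.539, -0.459]
contact_force: [1.0, 0.6, -0.0]
grip_width: 0.349
```

```bash
python3 - <<'E'
from h import *
import cv2
rep()
s=robot.snapshot("side")[:,:,::-1];cv2.imwrite("pics/side3.png",cv2.resize(s[180:460,240:500],(520,560)))
E
```

```text
t 7.1 p [ 0.5514 -0.2443  0.2472] xaxis [-0.001  0.    -1.   ] y yaw 0.1597 j [-0.6   0.47  1.46 -0.    1.21 -0.76] f [ 1.04  0.63 -0.02] w 0.349
```

View pics/side3.png

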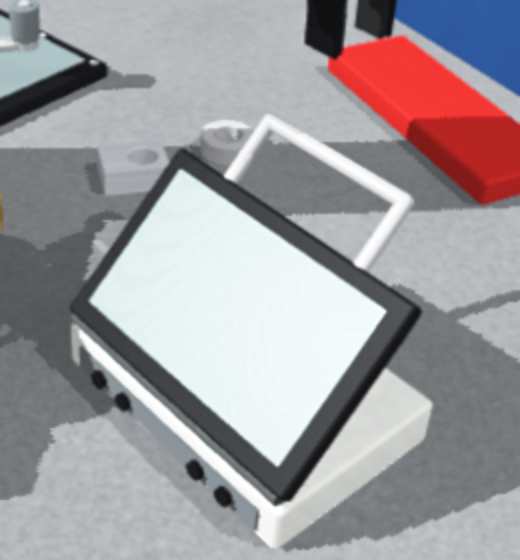

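```bash
python3 - <<'E'
from h import *
def f(q):
    P=place([.5002,-.2508,YR],scr(q[0],[[.175,.055,.002],[.175,-.055,.002],[.13,.1,.0063],[.13,-.1,.0063]]));return dict(zip("abcd",P))
fit(f,[("side","a",(373.5,239)),("side","b",(443.5,280.5)),("side","c",(331.5,256)),("side","d",(448,336))],[.7])
go([.5334,.1865,.2],down(1.304))
E
```

```text
side a [1.6 2.3]
side b [-2.   1.6]
side c [-1.2 -2.6]
side d [-0.  -1.8]
fit [0.7591]
travel [ 0.095  0.101 -0.857] dr [-1.457e+00 -1.000e-03  1.000e-03]
```

The screen stands untouched at about 0.76 rad by the image fit and about 0.79 rad from the TCP reading, both inside the band. Next is the tensioner.

Request:
jog_arm --series '[{"travel": [0, 0.05, -0.3], "dr": [-0.3, 0, 0], "gripper": 0.65}, {"travel": [0, 0.1, -0.86], "dr": [-1, 0, 0], "gripper": 0.65}, {"travel": [0, 0.1, -0.86], "dr": [-1, 0, 0], "gripper": 0.65}, {"travel": [0, 0.1, -0.86], "dr": [-1, 0, 0], "gripper": 0.65}, {"travel": [0.09, 0.1, -0.86], "dr": [-1, 0, 0], "gripper": 0.3}, {"travel": [0.09, 0.1, -0.86], "dr": [-1, 0, 0], "gripper": 0.2}, {"travel": [0.09, 0.1, -0.86], "dr": [-1, 0, 0], "gripper": 0.2}, {"travel": [0.09, 0.1, -0.86], "dr": [-1, 0, 0], "gripper": 0.2}, {"travel": [0.09, 0.1, -0.86], "dr": [-1, 0, 0], "gripper": 0.2}, {"travel": [0.09, 0.1, -0.86], "dr": [-1, 0, 0], "gripper": 0.2}, {"travel": [0.09, 0.1, -0.86], "dr": [-1, 0, 0], "gripper": 0.2}, {"travel": [0.09, 0.1, -0.86], "dr": [-1, 0, 0], "gripper": 0.2}, {"travel": [0.09, 0.1, -0.86], "dr": [-1, 0, 0], "gripper": 0.2}]'

```text
t: 8.45
tool_pos: [0.5339, 0.186, 0.2031]
ee_rot: [0.674, 0.218, 0.672, -0.219]
contact_force: [-0.0, -0.1, -0.5]
grip_width: 0.801
```

```bash
python3 - <<'E'
from h import *
rep()
go([.5334,.1865,.13],down(1.304))
E
```

```text
t 8.45 p [0.5339 0.186  0.2031] xaxis [ 0.002 -0.002 -1.   ] y yaw 0.9431 j [ 0.14  0.47  1.61 -0.    1.06 -0.8 ] f [-0.03 -0.12 -0.48] w 0.801
travel [ 0.146  0.    -0.002] dr [-0.46   0.004  0.002]
```

Request:
jog_arm --series '[{"travel": [0.05, 0, -0.002], "dr": [-0.46, 0.003, 0.002], "gripper": 0.2}, {"travel": [0.1, 0, -0.002], "dr": [-0.46, 0.003, 0.002], "gripper": 0.2}, {"travel": [0.146, 0, -0.002], "dr": [-0.46, 0.003, 0.002], "gripper": 0.2}, {"travel": [0.146, 0, -0.002], "dr": [-0.46, 0.003, 0.002], "gripper": 0.2}, {"travel": [0.146, 0, -0.002], "dr": [-0.46, 0.003, 0.002], "gripper": 0.2}, {"travel": [0.146, 0, -0.002], "dr": [-0.46, 0.003, 0.002], "gripper": 0.2}, {"travel": [0.146, 0, -0.002], "dr": [-0.46, 0.003, 0.002], "gripper": 0.2}]'

```text
t: 9.15
tool_pos: [0.5339, 0.1878, 0.1315]
ee_rot: [0.702, 0.094, 0.7, -0.093]
contact_force: [-0.0, 0.7, -0.1]
grip_width: 0.799
```

```bash
python3 - <<'E'
from h import *
import cv2
rep()
go([.5334,.1865,.063],down(1.304))
s=robot.snapshot("side")[:,:,::-1];cv2.imwrite("pics/side4.png",cv2.resize(s[80:270,140:340],(600,570)))
E
```

```text
t 9.15 p [0.5339 0.1878 0.1315] xaxis [ 0.003  0.001 -1.   ] y yaw 1.3054 j [ 0.14  0.57  1.67  0.    0.9  -1.17] f [-0.04  0.73 -0.07] w 0.799
travel [ 0.137 -0.003 -0.001] dr [ 0.002  0.004 -0.002]
```

View pics/side4.png

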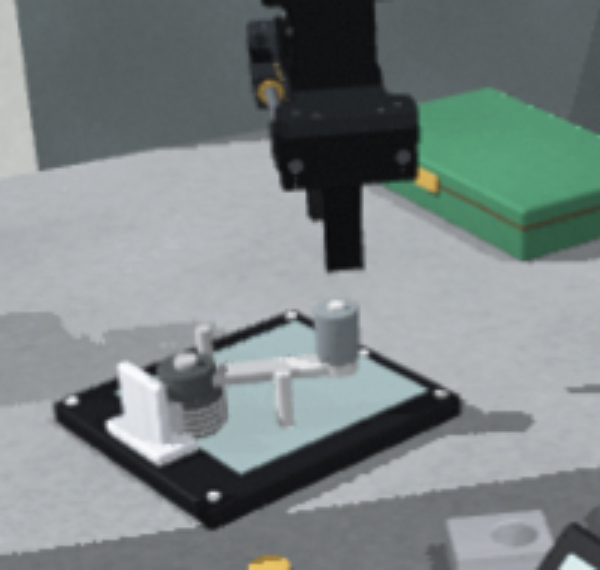

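The open fingers straddle the roller (at about (335,330) in the crop). Descend and grip.

Request:
jog_arm --series '[{"travel": [0.05, -0.003, -0.001], "dr": [0.002, 0.004, -0.002], "gripper": 0.2}, {"travel": [0.09, -0.003, -0.001], "dr": [0.002, 0.004, -0.002], "gripper": 0.2}, {"travel": [0.12, -0.003, -0.001], "dr": [0.002, 0.004, -0.002], "gripper": 0.2}, {"travel": [0.134, -0.003, -0.001], "dr": [0.002, 0.004, -0.002], "gripper": 0.2}, {"travel": [0.134, -0.003, -0.001], "dr": [0.002, 0.004, -0.002], "gripper": 0.2}, {"travel": [0.134, -0.003, -0.001], "dr": [0.002, 0.004, -0.002], "gripper": 0.5}, {"travel": [0.134, -0.003, -0.001], "dr": [0.002, 0.004, -0.002], "gripper": 0.8}, {"travel": [0.134, -0.003, -0.001], "dr": [0.002, 0.004, -0.002], "gripper": 1}, {"travel": [0.134, -0.003, -0.001], "dr": [0.002, 0.004, -0.002], "gripper": 1}, {"travel": [0.134, -0.003, -0.001], "dr": [0.002, 0.004, -0.002], "gripper": 1}]' --squeeze 20

```text
t: 10.2
tool_pos: [0.5322, 0.1866, 0.0634]
ee_rot: [0.7, 0.094, 0.702, -0.094]
contact_force: [0.2, -0.4, -0.0]
grip_width: 0.434
```

```bash
python3 - <<'E'
from h import *
rep()
s,p0,r0=cur();a0=YS-.55
print("radius to pivot",np.hypot(*(p0-PV)[:2]),np.arctan2(*(p0-PV)[1::-1])-a0)
d=lambda a:PV+.095*np.array([np.cos(a),np.sin(a),0])
for k in np.linspace(.1,1.2,12):
    print(round(k,2),(r0.inv().apply(d(a0+k)-d(a0))/.5).round(3),"dr",(r0.inv()*down(1.304+k)).as_rotvec().round(3)/(np.pi/4))
E
```

```text
t 10.2 p [0.5322 0.1866 0.0634] xaxis [-0.002 -0.    -1.   ] y yaw 1.3048 j [ 0.14  0.68  1.71  0.    0.76 -1.17] f [ 0.24 -0.37 -0.04] w 0.434
radius to pivot 0.09380077365063832 -0.0035157697471144833
0.1 [-0.     0.019 -0.001] dr [-0.12605071 -0.00254648  0.00127324]
0.2 [-0.     0.038 -0.004] dr [-0.25337467 -0.00254648  0.00127324]
0.3 [-0.     0.056 -0.008] dr [-0.38069862 -0.00254648  0.00127324]
0.4 [-0.     0.074 -0.015] dr [-0.50802258 -0.00254648  0.        ]
0.5 [-0.     0.091 -0.023] dr [-0.63534653 -0.00254648  0.        ]
0.6 [-0.     0.107 -0.033] dr [-0.76267049 -0.00254648  0.        ]
0.7 [-0.     0.122 -0.045] dr [-0.88999444 -0.00254648  0.        ]
0.8 [ 0.     0.136 -0.058] dr [-1.0173184  -0.00254648 -0.        ]
0.9 [ 0.     0.149 -0.072] dr [-1.14464235 -0.00254648 -0.        ]
1.0 [ 0.     0.16  -0.087] dr [-1.27196631 -0.00254648 -0.        ]
1.1 [ 0.     0.169 -0.104] dr [-1.39929026 -0.00254648 -0.        ]
1.2 [ 0.     0.177 -0.121] dr [-1.52661421e+00 -2.54647909e-03 -1.27323954e-03]
```

Request:
jog_arm --series '[{"travel": [0, 0, 0], "dr": [0, 0, 0], "gripper": 1}, {"travel": [0, 0, 0], "dr": [0, 0, 0], "gripper": 1}, {"travel": [0, 0, 0], "dr": [0, 0, 0], "gripper": 1}, {"travel": [0, 0, 0], "dr": [0, 0, 0], "gripper": 1}]'

```text
t: 10.6
tool_pos: [0.5324, 0.1874, 0.0632]
ee_rot: [0.7, 0.094, 0.702, -0.094]
contact_force: [0.0, 4.8, 0.7]
grip_width: 0.31
```

Request:
jog_arm --series '[{"travel": [0, 0.01, 0], "dr": [-0.063, 0, 0], "gripper": 1}, {"travel": [0, 0.019, -0.001], "dr": [-0.127, 0, 0], "gripper": 1}, {"travel": [0, 0.029, -0.002], "dr": [-0.19, 0, 0], "gripper": 1}, {"travel": [0, 0.038, -0.004], "dr": [-0.254, 0, 0], "gripper": 1}, {"travel": [0, 0.047, -0.006], "dr": [-0.317, 0, 0], "gripper": 1}, {"travel": [0, 0.056, -0.008], "dr": [-0.381, 0, 0], "gripper": 1}, {"travel": [0, 0.065, -0.011], "dr": [-0.445, 0, 0], "gripper": 1}, {"travel": [0, 0.074, -0.015], "dr": [-0.508, 0, 0], "gripper": 1}, {"travel": [0, 0.083, -0.019], "dr": [-0.572, 0, 0], "gripper": 1}, {"travel": [0, 0.091, -0.023], "dr": [-0.635, 0, 0], "gripper": 1}, {"travel": [0, 0.099, -0.028], "dr": [-0.7, 0, 0], "gripper": 1}, {"travel": [0, 0.107, -0.033], "dr": [-0.763, 0, 0], "gripper": 1}, {"travel": [0, 0.115, -0.039], "dr": [-0.826, 0, 0], "gripper": 1}, {"travel": [0, 0.122, -0.045], "dr": [-0.89, 0, 0], "gripper": 1}, {"travel": [0, 0.122, -0.045], "dr": [-0.89, 0, 0], "gripper": 1}]'

```text
t: 12.1
tool_pos: [0.5284, 0.2512, 0.0633]
ee_rot: [0.691, -0.152, 0.69, 0.152]
contact_force: [4.9, 0.6, -2.2]
grip_width: 0.316
```

```bash
python3 - <<'E'
from h import *
rep()
s,p0,r0=cur();a0=YS-.55
print("radius to pivot",np.hypot(*(p0-PV)[:2]),np.arctan2(*(p0-PV)[1::-1])-a0)
d=lambda a:PV+.095*np.array([np.cos(a),np.sin(a),0])
for k in (.8,.9,1.,1.1,1.15,1.2):
    print(round(k,2),(r0.inv().apply(d(a0+k)-d(a0+.7))/.5).round(3),"dr",(k-.7)/(np.pi/4))
E
```

```text
t 12.1 p [0.5284 0.2512 0.0633] xaxis [ 0.001 -0.    -1.   ] y yaw 2.0034 j [ 0.25  0.7   1.66 -0.    0.79 -1.75] f [ 4.87  0.61 -2.23] w 0.316
radius to pivot 0.0952843341079484 0.6956696094615394
0.8 [-0.     0.019 -0.001] dr 0.12732395447351638
0.9 [-0.     0.038 -0.004] dr 0.25464790894703265
1.0 [-0.     0.056 -0.009] dr 0.3819718634205489
1.1 [-0.     0.074 -0.015] dr 0.5092958178940653
1.15 [-0.     0.083 -0.019] dr 0.5729577951308231
1.2 [-0.     0.091 -0.023] dr 0.6366197723675814
```

Request:
jog_arm --series '[{"travel": [0, 0.01, 0], "dr": [-0.063, 0, 0], "gripper": 1}, {"travel": [0, 0.019, -0.001], "dr": [-0.127, 0, 0], "gripper": 1}, {"travel": [0, 0.029, -0.002], "dr": [-0.19, 0, 0], "gripper": 1}, {"travel": [0, 0.038, -0.004], "dr": [-0.254, 0, 0], "gripper": 1}, {"travel": [0, 0.047, -0.006], "dr": [-0.317, 0, 0], "gripper": 1}, {"travel": [0, 0.056, -0.009], "dr": [-0.381, 0, 0], "gripper": 1}, {"travel": [0, 0.065, -0.012], "dr": [-0.445, 0, 0], "gripper": 1}, {"travel": [0, 0.074, -0.015], "dr": [-0.509, 0, 0], "gripper": 1}, {"travel": [0, 0.08, -0.018], "dr": [-0.54, 0, 0], "gripper": 1}, {"travel": [0, 0.084, -0.019], "dr": [-0.56, 0, 0], "gripper": 1}, {"travel": [0, 0.084, -0.019], "dr": [-0.56, 0, 0], "gripper": 1}, {"travel": [0, 0.084, -0.019], "dr": [-0.56, 0, 0], "gripper": 1}, {"travel": [0, 0.084, -0.019], "dr": [-0.56, 0, 0], "gripper": 1}]'

```text
t: 13.4
tool_pos: [0.5052, 0.2837, 0.0633]
ee_rot: [0.643, -0.3, 0.639, 0.297]
contact_force: [9.7, -5.7, -5.5]
grip_width: 0.315
```

```bash
python3 - <<'E'
from h import *
import cv2
rep()
s,p0,r0=cur();a0=YS-.55
print("radius to pivot",np.hypot(*(p0-PV)[:2]),np.arctan2(*(p0-PV)[1::-1])-a0, "force tool axes",r0.inv().apply(s["contact_force"]))
s=robot.snapshot("side")[:,:,::-1];cv2.imwrite("pics/side5.png",cv2.resize(s[60:460,100:500],(600,600)))
E
```

```text
t 13.4 p [0.5052 0.2837 0.0633] xaxis [ 0.006 -0.002 -1.   ] y yaw 2.443 j [ 0.32  0.69  1.68 -0.01  0.77 -2.12] f [ 9.69 -5.71 -5.5 ] w 0.315
radius to pivot 0.09600195689777916 1.1156821015454441 force tool axes [  5.57138009 -11.05991619   1.84155819]
```

View pics/side5.png

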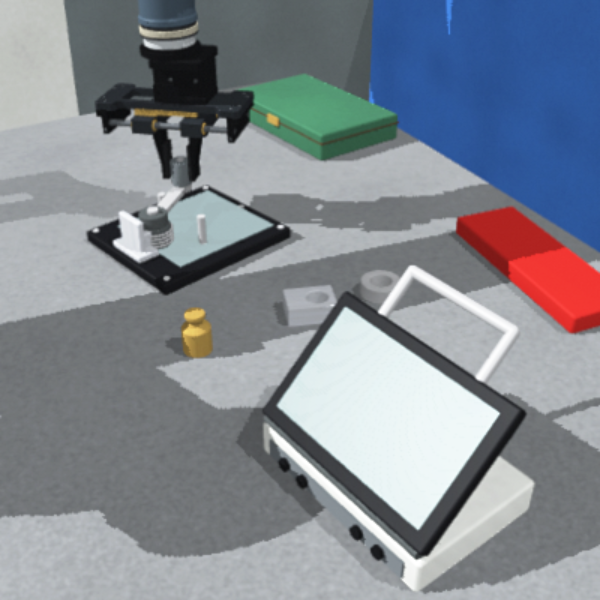

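The arm is swung over with the fingers on the roller, the screen is up and the bystanders haven't moved. A small extra push will confirm it is on the stop.

Request:
jog_arm --series '[{"travel": [0, 0.004, 0], "dr": [0, 0, 0], "gripper": 1}, {"travel": [0, 0.008, 0], "dr": [0, 0, 0], "gripper": 1}, {"travel": [0, 0.008, 0], "dr": [0, 0, 0], "gripper": 1}, {"travel": [0, 0.008, 0], "dr": [0, 0, 0], "gripper": 1}, {"travel": [0, 0.008, 0], "dr": [0, 0, 0], "gripper": 1}, {"travel": [0, 0.008, 0], "dr": [0, 0, 0], "gripper": 1}]'

```text
t: 14.05
tool_pos: [0.505, 0.284, 0.0633]
ee_rot: [0.643, -0.302, 0.638, 0.296]
contact_force: [15.4, -14.4, -8.3]
grip_width: 0.314
```

```bash
python3 - <<'E'
from h import *
rep()
s,p0,r0=cur();a0=YS-.55
print("radius to pivot",np.hypot(*(p0-PV)[:2]),np.arctan2(*(p0-PV)[1::-1])-a0, "force tool axes",r0.inv().apply(s["contact_force"]))
E
```

```text
t 14.05 p [0.505  0.284  0.0633] xaxis [ 0.011 -0.005 -1.   ] y yaw 2.4449 j [ 0.32  0.69  1.68 -0.01  0.77 -2.11] f [ 15.36 -14.43  -8.27] w 0.314
radius to pivot 0.09604650644619052 1.1197130983478105 force tool axes [  8.49875467 -20.94818713  -1.23864869]
```

A 4 mm push moved the roller only about 0.4 mm, and the force rose from 11 to 21 N, so the arm is hard on the stop. Handing in.

```bash
python3 - <<'E'
from h import *
print(robot.close_job()); rep()
E
```

```text
the job is handed in; nothing more can be done
None
the job is handed in; nothing more can be done
```

Both steps are done and the job is handed in at about 14 s of the 54 s allowed. No verdict was reported.

- **Screen:** I pinched the carrying bar, raised the screen along its arc, let go and lifted clear. It stands by itself at about 0.76 rad by the image fit and about 0.79 rad from the TCP just before release. The two readings differ by about 0.03 rad, and both are inside 0.645 to 0.925. The last picture, taken from afar just before the final push, showed it still up with nothing touching it.
- **Tensioner:** I gripped the roller and swung it round to about 1.12 rad as computed from the TCP, which is the 1.1 stop within measuring error. A further 4 mm push moved it only about 0.4 mm while the tangential force rose from 11 to 21 N, so it is hard on the stop. I handed in still gripping and pressing.
- **Bystanders:** The block, ring and weight looked undisturbed in that last picture. I checked this by eye and did not re-measure their positions.

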